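Make up a board-repair kit and an inspection kit

TASK

Make up the two kits. Into the blue tray put the solder reel in the large square pocket, the amber flux bottle in the smaller square pocket and the red screwdriver lying in the long slot; into the yellow tray put the inspection stamp in its pocket and the blue marker lying in the long slot, reel, bottle and stamp standing upright. Leave the white marker with the black cap where it lies.

Things in the scene. Friction and masses are not known exactly. Their poses are not given: they have to be found in the camera images.
- repair_tray: Blue kit tray 188 (x) x 156 (y) mm, fixed. Origin: centre of underside. Floor 4 mm thick; walls 4 mm, tops at z=16 mm; 11 mm end tabs. Slot along +y side: centre (0,56) mm, 180 x 36 inside, side walls cut away at x=-48..48, bare floor 25 mm inboard for fingers. Large pocket (solder reel): centre (-49,-33), 78 x 78 inside; smaller pocket (flux bottle): centre (57,-33), 54 x 54 inside.
- inspection_tray: Yellow kit tray 188 (x) x 156 (y) mm, fixed. Origin: centre of underside. Floor 4 mm thick; walls 4 mm, tops at z=16 mm; 11 mm end tabs. Slot along +y side: centre (0,56) mm, 180 x 36 inside, side walls cut away at x=-48..48, bare floor 25 mm inboard for fingers. Pocket (stamp): centre (0,-33), 44 (x) x 56 (y) inside.
- solder: Reel of solder wire standing on its flange, blue flanges and silver wire: upright cylinder 56 mm in diameter, 42 mm tall, about 0.4 kg. Origin: centre of its underside, z up.
- flux_bottle: Small amber bottle with a green cap and a thin upright needle: body 32 mm across and 62 mm tall including the cap's shoulder, needle up to 100 mm. Grip the body 35 to 60 mm up. Origin: centre of its underside, z up.
- stamp: Inspection stamp: brown wooden knob 20 mm across, from 14 to 52 mm up, on a dark block 21 mm (x) by 34 mm (y) by 14 mm. Grip the knob, which may be gripped from any side; behind the stock stands a raised instrument shelf (x = 0.75 m and beyond), so keep the gripper's broad side along it. Origin: centre of its underside, z up.
- screwdriver: Small screwdriver lying flat, red handle and thin steel shaft, 148 mm long along its y, 14 mm thick. The handle (14 mm wide, 14 mm high) runs from y = 0 to y = +74 mm, the shaft (4 mm) from 0 to -74 mm at 7 mm height. Balanced near y = +30 mm. Origin: middle of its length, on its underside, z up.
- blue_marker: Blue marker pen lying flat, 136 mm long along its y, 13 mm thick. Origin: middle of its length, on its underside, z up.
- white_marker: White marker pen with a black cap, lying flat, 136 mm long along its y, 13 mm thick; it belongs to no kit and stays where it lies. Origin: middle of its length, on its underside, z up.

How it is judged:
At the end, for the whole second after the job is handed in: Reel, bottle, stamp upright on the floor of their pockets, within 14 mm of centre in x and y (stamp 19 in y); screwdriver and blue marker flat in their slots, within 15 mm of the centre line, 18 mm (marker 25) lengthwise, 0.2 rad; white marker moved under 30 mm; all released, at rest (x of solder in the frame of repair_tray between -0.063 and -0.035 m and y of solder in the frame of repair_tray between -0.047 and -0.019 m and z of solder in the frame of repair_tray between 0.002 and 0.01 m and linear speed of each of solder, flux_bottle, screwdriver, stamp, blue_marker, white_marker below 0.02 m/s and contact force between each of solder, flux_bottle, screwdriver, stamp, blue_marker, white_marker and the fingers below 0.05 N and angle between each of solder, flux_bottle, screwdriver, stamp, blue_marker's own z axis and vertical below 0.12 rad and x of flux_bottle in the frame of repair_tray between 0.043 and 0.071 m and y of flux_bottle in the frame of repair_tray between -0.047 and -0.019 m and z of flux_bottle in the frame of repair_tray between 0.002 and 0.01 m and x of screwdriver in the frame of repair_tray between -0.018 and 0.018 m and y of screwdriver in the frame of repair_tray between 0.041 and 0.071 m and z of screwdriver in the frame of repair_tray between 0.001 and 0.011 m and angle between the y axis of screwdriver and the x axis of repair_tray, either way round below 0.2 rad and x of stamp in the frame of inspection_tray between -0.014 and 0.014 m and y of stamp in the frame of inspection_tray between -0.052 and -0.014 m and z of stamp in the frame of inspection_tray between 0.002 and 0.01 m and x of blue_marker in the frame of inspection_tray between -0.025 and 0.025 m and y of blue_marker in the frame of inspection_tray between 0.04 and 0.072 m and z of blue_marker in the frame of inspection_tray between 0.001 and 0.011 m and angle between the y axis of blue_marker and the x axis of inspection_tray, either way round below 0.2 rad and distance of white_marker from where it was at the start of the episode below 0.03 m); the robot touches nothing.
It also fails if it takes over 136 s, if anything falls off the work surface, if the arm or the gripper's body presses on something with over 40 N, if the wrist force passes 120 N, or if a joint passes its speed limit or range.

ROBOT

A 6-joint arm with a two-finger parallel gripper is mounted at the origin on a cart in front of the work surface, level with it; the furniture and walls round the work are solid. World frame = base frame: x ahead of the robot, y to its left, z up, the work surface at z = 0. Lengths are in m, angles in rad, forces in N, time in s.
With the tool pointing down it reaches from about 0.25 to 0.775 m from the base axis. Payload 4 kg.
Tool frame: the origin (TCP) lies at the very end of the fingers, on their centre line; the grasp point (between the pads) lies 19 mm behind it (tcp_to_grasp is the distance from the TCP to the grasp point, in m); z points along the fingers, y is the line along which they close (so a half turn about z gives the same grasp; the last joint's range is limited). The gripper opens to 94 mm and grips with 3 to 60 N. Pads are 16 mm wide; open, the fingers measure 119 mm over their backs; the gripper's body (75 mm by 177 mm) begins 78 mm behind the grasp point.
Start: joints at [1.119, 0.087, 1.371, -0, 1.684, -0.103], TCP at [0.188, 0.517, 0.206] pointing down, gripper open.
Joint ranges: [-3.1, 3.1], [-0.76, 2.03], [0.27, 2.55], [-1.08, 4.22], [0.17, 2.65], [-2.57, 2.57]. Speed limits (rad/s): [2.79, 2.79, 3.14, 3.14, 3.14, 3.14].

INTERFACE

Orientations are given as [roll, pitch, yaw] about the fixed x, y, z axes, in that order (R = Rz(yaw) Ry(pitch) Rx(roll)).
In Python, from bench import * gives the robot as it stands.
- The arm moves only by the tool step_hand, called by a JSON object that holds its "api" and its "payload". Schema: {"type":"object","properties":{"offsets":{"type":"array","items":{"type":"array","items":{"type":"number"},"minItems":5,"maxItems":5},"minItems":1,"maxItems":20},"only":{"type":"string"},"quiet":{"type":"boolean"},"lines":{"type":"string"}},"required":["offsets"],"additionalProperties":false}. offsets is a list of rows, 1 to 20 of them, each of 5 numbers: the finger opening in m, then dx, dy, dz in m, then a turn about the tool's z in rad; each row shifts and turns the commanded pose from where the row before left it, along the tool's axes as they then stand; what a row does not reach is not made up. A row lasts 1/12 s, in which the tool goes at most 0.0417 m and 0.125 rad, less where a joint would pass 70% of its speed; a pose out of reach is approached as far as the arm can. The fingers move at their own pace and stop on an object; the grip force is fixed at half the most. Time passes only in rows, so rows that do not move let the fingers close. The tool returns the time, the measured TCP pose, the force, the opening and the grip force at its end. only (a regular expression) keeps the lines of the reply that match it, lines (a string "A,B") keeps lines A to B, and quiet returns only ok. Input that does not fit is refused with a message, and nothing moves.
- get_obs(): the state, without advancing time (a new reading comes with each control period).
- snapshot(name): name is "side" or "top"; returns a dict with "color" (480x640x3 uint8, blue, green, red), "fx", "fy", "cx", "cy" (pixels), "extrinsics" (4x4, takes a point from world to camera coordinates). Camera axes: x right, y down, z forward; pixel columns grow to the right and rows downward; lengths in m; the calibration is good to about 2 mm. A picture is of the moment at which its call begins. There is no depth.
- close_job(): hands the job in; it is judged then, once.
The state is a dict: "time": time; "joint_positions": joint angles; "qvel": joint speeds; "joint_torque": joint torques, N m; "tool_pos": TCP position; "ee_rot": TCP orientation; "wrist_force": force on the tool from outside, world axes, zero at the start; "wrist_torque": the same for the moment, N m; "width": finger opening in m; "finger_force": force on a finger pad.
Only numpy, scipy, OpenCV 4.12 (cv2) and the standard library are available. Lean on these libraries where they do the work, as an engineer would, in place of code of your own. Each camera call takes 0.05 s, during which the arm holds its last target. There are 200 camera calls.

## Working session

There is one attempt and no reset: what is moved stays moved. The work goes in short steps, Python scripts to look and compute and a tool call to move; the robot and the scene stay as the last step left them, time stands still between calls to the robot, and variables do not carry over. Pictures are saved under pics/ and viewed, at most 18 in all, crops included, and the job is handed in when it is done.

```bash
mkdir -p pics; ls; python3 - <<'E'
from bench import *
import cv2
o=get_obs(); print({k:o[k] for k in("time","tool_pos","ee_rot","width")})
for n in("top","side"):
    s=snapshot(n); cv2.imwrite(f"pics/{n}0.png",s["color"]); print(n,s["fx"],s["fy"],s["cx"],s["cy"],s["extrinsics"])
E
```

```text
pics
{'time': 0.0, 'tool_pos': array([0.18773642, 0.51639281, 0.20433637]), 'ee_rot': array([-3.13944296e+00, -2.04820756e-04,  2.79279603e+00]), 'width': 0.09408680694190782}
top 440.6108334535613 440.6108334535613 319.51359030844276 239.21645153477002 [[ 1.74459133e-02 -9.99776193e-01 -1.19668079e-02  3.75796639e-04]
 [-9.90254293e-01 -1.56232766e-02 -1.38392009e-01  5.30766024e-01]
 [ 1.38174076e-01  1.42645579e-02 -9.90305229e-01  9.56102259e-01]
 [ 0.00000000e+00  0.00000000e+00  0.00000000e+00  1.00000000e+00]]
side 594.4029285035843 594.4029285035843 313.1280792856803 238.46963158054177 [[ 0.90273159 -0.43014446  0.00717155 -0.50600228]
 [-0.27833409 -0.59668035 -0.75266373  0.16545186]
 [ 0.32803326  0.67745724 -0.65836606  0.97265895]
 [ 0.          0.          0.          1.        ]]
```

View pics/top0.png

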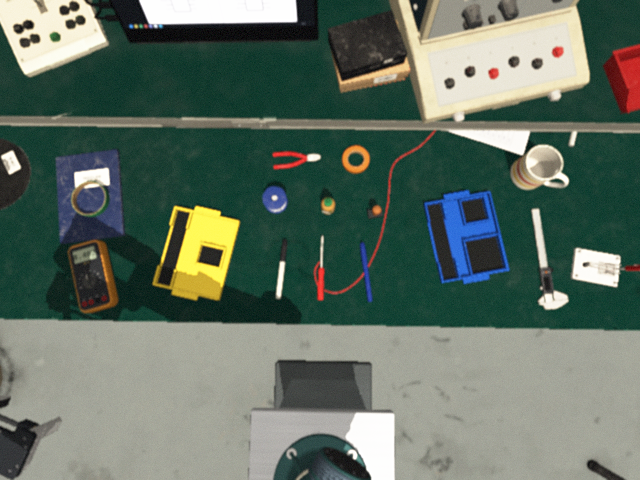

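View pics/side0.png

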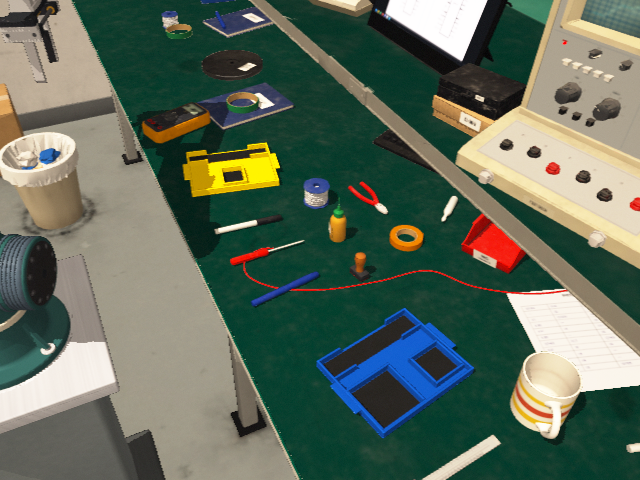

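The top view shows the yellow tray at about (200,253) and the blue tray at (467,237). The reel is at (274,199), the bottle at (327,205), the stamp at (375,210), the white marker at (281,268), the screwdriver at (321,268) and the blue marker at (366,270). I'll enlarge these areas.

```bash
python3 - <<'E'
import cv2,numpy as np
im=cv2.imread("pics/top0.png")
f=lambda x,y,w,h,s:cv2.resize(im[y:y+h,x:x+w],None,fx=s,fy=s,interpolation=cv2.INTER_CUBIC)
cv2.imwrite("pics/trays.png",np.hstack([f(150,200,96,104,4),f(420,184,96,104,4)]))
cv2.imwrite("pics/objs.png",f(255,180,140,125,4.5 if 0 else 4))
E
```

```text
(no output)
```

View pics/trays.png

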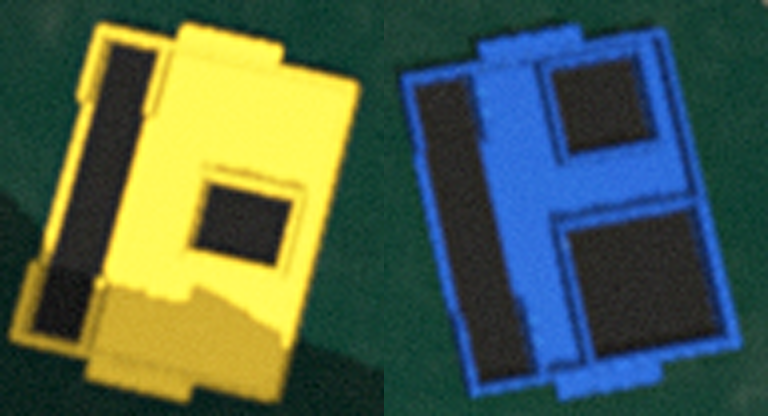

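View pics/objs.png

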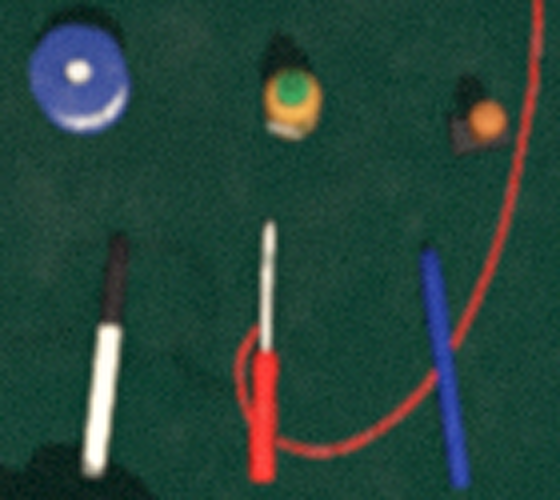

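```bash
cat > h.py <<'E'
from bench import *
import numpy as np
from scipy.optimize import least_squares
def px2w(s,u,v,z):
    E=s["extrinsics"];R,t=E[:3,:3],E[:3,3]
    d=R.T@[(u-s["cx"])/s["fx"],(v-s["cy"])/s["fy"],1];c=-R.T@t
    return c+d*(z-c[2])/d[2]
def plan(x,y,yaw,z):
    "shift in tool axes, turn, to reach tcp x,y,z with tool y axis along world angle yaw (mod pi)"
    o=get_obs();p=np.array(o["tool_pos"]);a=o["ee_rot"][2]
    # roll=pi: tool x=(c,s,0), tool y=(s,-c,0), z down ; axis angle of y = a-pi/2
    w=np.array([x,y,z])-p;c,s=np.cos(a),np.sin(a)
    turn=-((yaw-(a-np.pi/2)+np.pi/2)%np.pi-np.pi/2)
    return np.round([w[0]*c+w[1]*s,w[0]*s-w[1]*c,-w[2],turn],4),"j6",round(o["joint_positions"][5],3)
E
python3 - <<'E'
from h import *
s=snapshot("top")
def tray(pts,off,zs):
    W=np.array([px2w(s,off[0]+p[0]/4,off[1]+p[1]/4,z)[:2] for p,z in zip(pts,zs)])
    M=np.array([[.094,.078],[.094,-.078],[-.094,-.078],[-.094,.078]])
    def f(q):
        c,t=np.cos(q[2]),np.sin(q[2]);return ((M@np.array([[c,t],[-t,c]]))+q[:2]-W).ravel()
    r=least_squares(f,[.4,0,0]);print("tray",r.x.round(4),(f(r.x)*1000).round(1));return r.x
Y=tray([(98,25),(358,82),(285,402),(12,342)],(150,200),[.016,.004,.004,.016])
B=tray([(19,75),(281,28),(358,348),(88,395)],(420,184),[.016,.01,.01,.016])
def loc(q,x,y):
    c,t=np.cos(q[2]),np.sin(q[2]);return [round(q[0]+c*x-t*y,4),round(q[1]+t*x+c*y,4)]
print("reelP",loc(B,-.049,-.033),"botP",loc(B,.057,-.033),"bslot",loc(B,0,.056),"stP",loc(Y,0,-.033),"yslot",loc(Y,0,.056))
P=lambda u,v,z:px2w(s,255+u/4,180+v/4,z)[:2].round(4)
print("reel",P(79,72,.042),"bot",P(292,87,.064),"stamp",P(488,119,.052))
for n,a,b in(("scr",(262,480),(269,222)),("blue",(462,486),(430,247)),("white",(94,474),(120,236))):
    A,C=P(*a,.007),P(*b,.007);d=C-A;print(n,A,C,(A+C)/2,np.hypot(*d),"ang",np.arctan2(d[1],d[0]))
print(get_obs()["time"])
E
```

```text
tray [ 0.4985  0.2918 -0.1922] [-0.4  0.9 -0.9 -1.1  1.3  0.9 -0.1 -0.7]
tray [ 0.5461 -0.3289  0.1947] [ 0.3 -0.9 -1.3  0.7  0.8  1.3  0.2 -1.2]
reelP [np.float64(0.5044), np.float64(-0.3708)] botP [np.float64(0.6084), np.float64(-0.3503)] bslot [np.float64(0.5352), np.float64(-0.274)] stP [np.float64(0.4922), np.float64(0.2594)] yslot [np.float64(0.5091), np.float64(0.3468)]
reel [0.623  0.1126] bot [ 0.6111 -0.0085] stamp [ 0.5971 -0.1184]
scr [0.3951 0.0049] [0.5437 0.0034] [0.4694  0.00415] 0.1486075704666488 ang -0.010093869828734258
blue [ 0.3937 -0.1088] [ 0.5305 -0.0901] [ 0.4621  -0.09945] 0.1380721912623972 ang 0.13585390375114426
white [0.3968 0.1008] [0.5341 0.0899] [0.46545 0.09535] 0.13773198611796755 ang -0.07922204785470091
0.15
```

```bash
python3 -c "
from h import *
print(plan(.623,.1126,np.pi/2,.15))"
```

```text
(array([-0.547 , -0.2308,  0.0546, -0.3488]), 'j6', np.float64(-0.103))
```

{"api": "step_hand", "payload": {"offsets": [[0.094, -0.0365, -0.0154, 0.0036, 0], [0.094, -0.0365, -0.0154, 0.0036, 0], [0.094, -0.0365, -0.0154, 0.0036, 0], [0.094, -0.0365, -0.0154, 0.0036, 0], [0.094, -0.0365, -0.0154, 0.0036, 0], [0.094, -0.0365, -0.0154, 0.0036, 0], [0.094, -0.0365, -0.0154, 0.0036, 0], [0.094, -0.0365, -0.0154, 0.0036, 0], [0.094, -0.0365, -0.0154, 0.0036, 0], [0.094, -0.0365, -0.0154, 0.0036, 0], [0.094, -0.0365, -0.0154, 0.0036, 0], [0.094, -0.0365, -0.0154, 0.0036, 0], [0.094, -0.0365, -0.0154, 0.0036, 0], [0.094, -0.0365, -0.0154, 0.0036, 0], [0.094, -0.0365, -0.0154, 0.0036, 0], [0.094, 0, 0, 0, -0.1163], [0.094, 0, 0, 0, -0.1163], [0.094, 0, 0, 0, -0.1163], [0.094, 0, 0, 0, 0], [0.094, 0, 0, 0, 0]]}}

```text
time: 1.82
tool_pos: [0.6234, 0.1126, 0.1509]
ee_rot: [3.142, -0.001, 3.139]
wrist_force: [-0.2, 0.2, 0.4]
width: 0.0942
finger_force: 0.0
```

```bash
python3 -c "
from h import *
print(plan(.623,.1126,np.pi/2,.018))
import cv2
cv2.imwrite('pics/side1.png',snapshot('side')['color'])"
```

```text
(array([ 0.0004, -0.    ,  0.1329, -0.003 ]), 'j6', np.float64(-1.479))
```

View pics/side1.png

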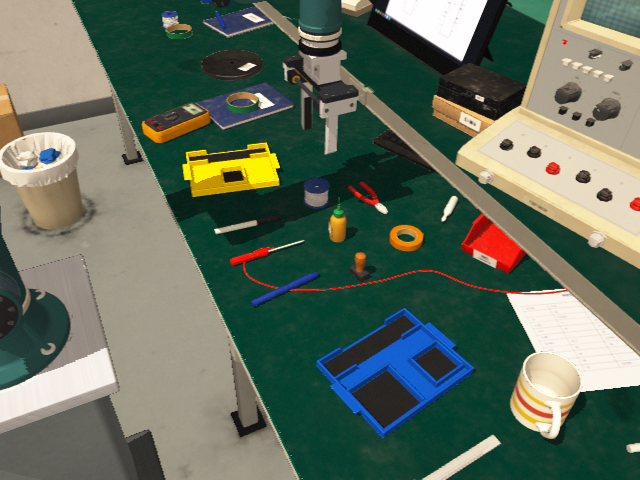

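The gripper hangs centred over the reel at (316,193), and its fingers close along y. I'll go down, grip and lift.

{"api": "step_hand", "payload": {"offsets": [[0.094, 0, 0, 0.034, 0], [0.094, 0, 0, 0.033, 0], [0.094, 0, 0, 0.033, 0], [0.094, 0, 0, 0.033, 0], [0.094, 0, 0, 0, 0], [0.04, 0, 0, 0, 0], [0.04, 0, 0, 0, 0], [0.04, 0, 0, 0, 0], [0.04, 0, 0, 0, 0], [0.04, 0, 0, 0, 0], [0.04, 0, 0, 0, 0], [0.04, 0, 0, 0, 0], [0.04, 0, 0, -0.02, 0], [0.04, 0, 0, -0.04, 0], [0.04, 0, 0, -0.04, 0], [0.04, 0, 0, -0.03, 0], [0.04, 0, 0, 0, 0]]}}

```text
time: 3.28
tool_pos: [0.6272, 0.1125, 0.1567]
ee_rot: [3.141, 0.014, 3.141]
wrist_force: [1.4, 0.9, -1.8]
width: 0.0548
finger_force: 30.0
```

```bash
python3 -c "
from h import *
print(plan(.5044,-.3708,np.pi/2+.195,.15))"
```

```text
(array([ 0.1227, -0.4834,  0.0067, -0.1952]), 'j6', np.float64(-1.482))
```

{"api": "step_hand", "payload": {"offsets": [[0.04, 0.0094, -0.0372, 0, 0], [0.04, 0.0094, -0.0372, 0, 0], [0.04, 0.0094, -0.0372, 0, 0], [0.04, 0.0094, -0.0372, 0, 0], [0.04, 0.0094, -0.0372, 0, 0], [0.04, 0.0094, -0.0372, 0, 0], [0.04, 0.0094, -0.0372, 0, 0], [0.04, 0.0094, -0.0372, 0, 0], [0.04, 0.0094, -0.0372, 0, 0], [0.04, 0.0094, -0.0372, 0, 0], [0.04, 0.0094, -0.0372, 0, 0], [0.04, 0.0094, -0.0372, 0, 0], [0.04, 0.0094, -0.0372, 0, 0], [0.04, 0, 0, 0, -0.0976], [0.04, 0, 0, 0, -0.0976], [0.04, 0, 0, 0, 0], [0.04, 0, 0, 0, 0], [0.04, 0, 0, 0, 0]]}}

```text
time: 4.78
tool_pos: [0.5008, -0.3701, 0.1467]
ee_rot: [3.139, -0.002, -2.948]
wrist_force: [-0.3, -0.4, -3.4]
width: 0.055
finger_force: 30.0
```

```bash
python3 -c "
from h import *
print(plan(.5044,-.3708,np.pi/2+.195,.023))
import cv2
cv2.imwrite('pics/side2.png',snapshot('side')['color'])"
```

```text
(array([-0.0034, -0.0013,  0.1237, -0.0013]), 'j6', np.float64(-2.492))
```

View pics/side2.png

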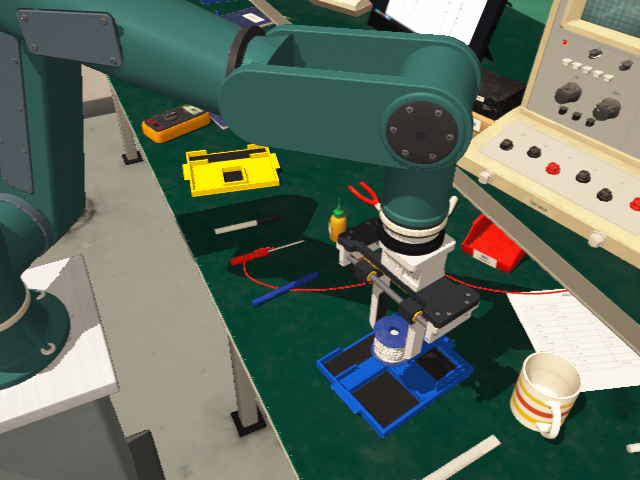

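The reel is held level over the blue tray at (390,340). I'll lower it into its pocket.

{"api": "step_hand", "payload": {"offsets": [[0.04, -0.0034, -0.0013, 0.03, 0], [0.04, 0, 0, 0.03, 0], [0.04, 0, 0, 0.03, 0], [0.04, 0, 0, 0.025, 0], [0.04, 0, 0, 0.008, 0], [0.04, 0, 0, 0, 0], [0.04, 0, 0, 0, 0]]}}

```text
time: 5.42
tool_pos: [0.5054, -0.3712, 0.0257]
ee_rot: [-3.141, 0.0, -2.946]
wrist_force: [0.1, 0.0, -3.4]
width: 0.0549
finger_force: 30.0
```

```bash
python3 -c "
from h import *
print(plan(.5044,-.3708,np.pi/2+.195,.022))"
```

```text
(array([0.0009, 0.0006, 0.0037, 0.0004]), 'j6', np.float64(-2.49))
```

{"api": "step_hand", "payload": {"offsets": [[0.04, 0, 0, 0.004, 0], [0.04, 0, 0, 0, 0], [0.08, 0, 0, 0, 0], [0.08, 0, 0, 0, 0], [0.08, 0, 0, 0, 0], [0.08, 0, 0, 0, 0], [0.08, 0, 0, -0.03, 0], [0.08, 0, 0, -0.04, 0], [0.08, 0, 0, -0.04, 0], [0.08, 0, 0, -0.02, 0], [0.08, 0, 0, 0, 0]]}}

```text
time: 6.33
tool_pos: [0.5077, -0.374, 0.1596]
ee_rot: [-3.131, 0.008, -2.946]
wrist_force: [-0.0, -1.1, 0.7]
width: 0.0802
finger_force: 0.0
```

```bash
python3 -c "
from h import *
print(plan(.6111,-.0085,np.pi/2,.15))"
```

```text
(array([-0.1724,  0.3385,  0.0096,  0.1953]), 'j6', np.float64(-2.491))
```

{"api": "step_hand", "payload": {"offsets": [[0.08, -0.0172, 0.0338, 0.001, 0], [0.08, -0.0172, 0.0338, 0.001, 0], [0.08, -0.0172, 0.0338, 0.001, 0], [0.08, -0.0172, 0.0338, 0.001, 0], [0.08, -0.0172, 0.0338, 0.001, 0], [0.08, -0.0172, 0.0338, 0.001, 0], [0.08, -0.0172, 0.0338, 0.001, 0], [0.08, -0.0172, 0.0338, 0.001, 0], [0.08, -0.0172, 0.0338, 0.001, 0], [0.08, -0.0172, 0.0338, 0.001, 0], [0.08, 0, 0, 0, 0.0976], [0.08, 0, 0, 0, 0.0976], [0.08, 0, 0, 0, 0], [0.08, 0, 0, 0, 0], [0.08, 0, 0, 0, 0]]}}

```text
time: 7.58
tool_pos: [0.6077, -0.007, 0.1406]
ee_rot: [3.141, -0.001, -3.14]
wrist_force: [0.0, -0.3, -0.5]
width: 0.0799
finger_force: 0.0
```

```bash
python3 -c "
from h import *
print(plan(.6111,-.0085,np.pi/2,.026))"
```

```text
(array([-0.0034, -0.0015,  0.1146,  0.0015]), 'j6', np.float64(-1.677))
```

{"api": "step_hand", "payload": {"offsets": [[0.08, -0.0034, -0.0015, 0.03, 0], [0.08, 0, 0, 0.03, 0], [0.08, 0, 0, 0.03, 0], [0.08, 0, 0, 0.024, 0], [0.08, 0, 0, 0, 0], [0.02, 0, 0, 0, 0], [0.02, 0, 0, 0, 0], [0.02, 0, 0, 0, 0], [0.02, 0, 0, 0, 0], [0.02, 0, 0, 0, 0], [0.02, 0, 0, 0, 0], [0.02, 0, 0, 0, 0], [0.02, 0, 0, 0, 0]]}}

```text
time: 8.67
tool_pos: [0.6117, -0.0079, 0.0278]
ee_rot: [3.141, 0.001, -3.141]
wrist_force: [-0.1, 0.2, 2.3]
width: 0.03
finger_force: 25.1
```

```bash
python3 -c "
from h import *
print(plan(.6084,-.3503,np.pi/2,.15))
import cv2
cv2.imwrite('pics/side3.png',snapshot('side')['color'][150:450,150:550])"
```

```text
(array([ 3.300e-03, -3.424e-01, -1.222e-01,  2.000e-04]), 'j6', np.float64(-1.677))
```

View pics/side3.png

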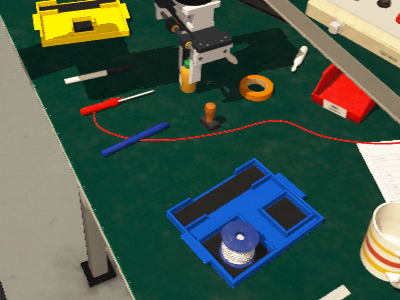

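The reel stands in its pocket at crop (240,245). The bottle is gripped at crop (187,75), so I'll lift it and carry it across.

{"api": "step_hand", "payload": {"offsets": [[0.02, 0, 0, -0.03, 0], [0.02, 0, 0, -0.04, 0], [0.02, 0, 0, -0.04, 0], [0.02, 0, 0, -0.014, 0], [0.02, 0.0003, -0.038, 0, 0], [0.02, 0.0003, -0.038, 0, 0], [0.02, 0.0003, -0.038, 0, 0], [0.02, 0.0003, -0.038, 0, 0], [0.02, 0.0003, -0.038, 0, 0], [0.02, 0.0003, -0.038, 0, 0], [0.02, 0.0003, -0.038, 0, 0], [0.02, 0.0003, -0.038, 0, 0], [0.02, 0.0003, -0.038, 0, 0], [0.02, 0, 0, 0, 0], [0.02, 0, 0, 0, 0], [0.02, 0, 0, 0, 0]]}}

```text
time: 10.05
tool_pos: [0.6087, -0.3496, 0.1508]
ee_rot: [3.14, -0.001, 3.141]
wrist_force: [0.8, 0.7, 0.3]
width: 0.0297
finger_force: 30.0
```

```bash
python3 -c "
from h import *
print(plan(.6084,-.3503,np.pi/2,.032))"
```

```text
(array([ 3.000e-04, -7.000e-04,  1.188e-01, -1.000e-04]), 'j6', np.float64(-2.173))
```

{"api": "step_hand", "payload": {"offsets": [[0.02, 0, 0, 0.03, 0], [0.02, 0, 0, 0.03, 0], [0.02, 0, 0, 0.03, 0], [0.02, 0, 0, 0.02, 0], [0.02, 0, 0, 0.009, 0], [0.02, 0, 0, 0, 0], [0.02, 0, 0, 0, 0], [0.02, 0, 0, 0, 0]]}}

```text
time: 10.72
tool_pos: [0.6098, -0.3491, 0.0336]
ee_rot: [-3.141, 0.001, -3.14]
wrist_force: [0.0, 0.6, -1.2]
width: 0.0301
finger_force: 30.0
```

```bash
python3 -c "
from h import *
import cv2
cv2.imwrite('pics/side4.png',cv2.resize(snapshot('side')['color'][250:450,290:540],None,fx=2.4,fy=2.4))"
```

```text
(no output)
```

View pics/side4.png

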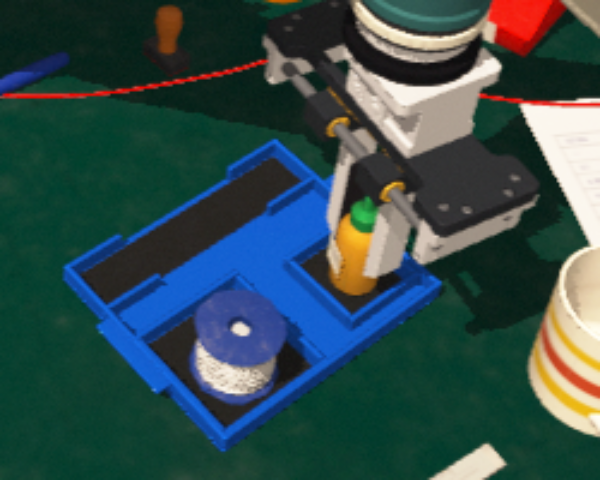

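The bottle hangs inside its pocket at (355,270), just above the floor. I'll lower it, release it, and move to the stamp.

{"api": "step_hand", "payload": {"offsets": [[0.02, 0, 0, 0.003, 0], [0.02, 0, 0, 0, 0], [0.06, 0, 0, 0, 0], [0.06, 0, 0, 0, 0], [0.06, 0, 0, 0, 0], [0.06, 0, 0, -0.03, 0], [0.06, 0, 0, -0.04, 0], [0.06, 0, 0, -0.04, 0], [0.06, 0, 0, -0.012, 0], [0.06, 0.0015, 0.0385, 0, 0], [0.06, 0.0015, 0.0385, 0, 0], [0.06, 0.0015, 0.0385, 0, 0], [0.06, 0.0015, 0.0385, 0, 0], [0.06, 0.0015, 0.0385, 0, 0], [0.06, 0.0015, 0.0385, 0, 0], [0.06, 0, 0, 0, 0], [0.06, 0, 0, 0, 0], [0.06, 0, 0, 0, 0]]}}

```text
time: 12.27
tool_pos: [0.5997, -0.1193, 0.1511]
ee_rot: [-3.141, -0.001, -3.141]
wrist_force: [-1.6, -0.7, 0.3]
width: 0.06
finger_force: 0.0
```

```bash
python3 -c "
from h import *
import cv2
print(plan(.5971,-.1184,np.pi/2,.02))
im=snapshot('top')['color']
f=lambda x,y,w,h,s:cv2.resize(im[y:y+h,x:x+w],None,fx=s,fy=s,interpolation=cv2.INTER_CUBIC)
cv2.imwrite('pics/top5.png',f(330,170,190,125,4))"
```

```text
(array([0.0026, 0.0009, 0.1311, 0.0004]), 'j6', np.float64(-1.86))
```

View pics/top5.png

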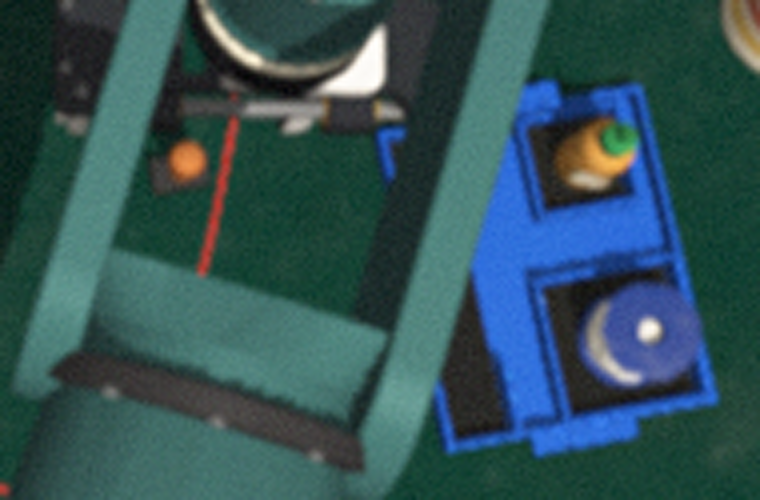

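The reel and the bottle (crop (595,155)) both stand in their pockets. The stamp is untouched at crop (187,160). I'll go down on the knob.

{"api": "step_hand", "payload": {"offsets": [[0.06, 0.0026, 0.0009, 0.03, 0], [0.06, 0, 0, 0.035, 0], [0.06, 0, 0, 0.035, 0], [0.06, 0, 0, 0.031, 0], [0.06, 0, 0, 0, 0], [0.01, 0, 0, 0, 0], [0.01, 0, 0, 0, 0], [0.01, 0, 0, 0, 0], [0.01, 0, 0, 0, 0], [0.01, 0, 0, 0, 0], [0.01, 0, 0, 0, 0], [0.01, 0, 0, 0, 0], [0.01, 0, 0, -0.02, 0], [0.01, 0, 0, -0.04, 0], [0.01, 0, 0, -0.04, 0], [0.01, 0, 0, -0.03, 0], [0.01, 0, 0, 0, 0], [0.01, 0, 0, 0, 0]]}}

```text
time: 13.82
tool_pos: [0.5987, -0.1185, 0.1536]
ee_rot: [-3.14, 0.006, -3.141]
wrist_force: [0.3, -0.2, -0.1]
width: 0.0189
finger_force: 30.0
```

```bash
python3 -c "
from h import *
s=snapshot('top')
P=lambda u,v,z:px2w(s,330+u/4,170+v/4,z)[:2].round(4)
print('reel',P(645,331,.046),'bot',P(619,137,.068))
print(plan(.4922,.2594,np.pi/2-.19,.15))"
```

```text
reel [ 0.5052 -0.3715] bot [ 0.6096 -0.3529]
(array([0.105 , 0.3776, 0.0008, 0.1902]), 'j6', np.float64(-1.859))
```

{"api": "step_hand", "payload": {"offsets": [[0.01, 0.0105, 0.0378, 0, 0], [0.01, 0.0105, 0.0378, 0, 0], [0.01, 0.0105, 0.0378, 0, 0], [0.01, 0.0105, 0.0378, 0, 0], [0.01, 0.0105, 0.0378, 0, 0], [0.01, 0.0105, 0.0378, 0, 0], [0.01, 0.0105, 0.0378, 0, 0], [0.01, 0.0105, 0.0378, 0, 0], [0.01, 0.0105, 0.0378, 0, 0], [0.01, 0.0105, 0.0378, 0, 0], [0.01, 0, 0, 0, 0.095], [0.01, 0, 0, 0, 0.095], [0.01, 0, 0, 0, 0], [0.01, 0, 0, 0, 0], [0.01, 0, 0, 0, 0]]}}

```text
time: 15.12
tool_pos: [0.4916, 0.2591, 0.1488]
ee_rot: [-3.14, -0.002, 2.953]
wrist_force: [-0.1, -0.8, -0.1]
width: 0.0188
finger_force: 30.0
```

```bash
python3 -c "
from h import *
import cv2
print(plan(.4922,.2594,np.pi/2-.19,.026))
cv2.imwrite('pics/side6.png',cv2.resize(snapshot('side')['color'][60:260,130:380],None,fx=2.4,fy=2.4))"
```

```text
(array([-0.0006,  0.0004,  0.1228,  0.0014]), 'j6', np.float64(-0.999))
```

View pics/side6.png

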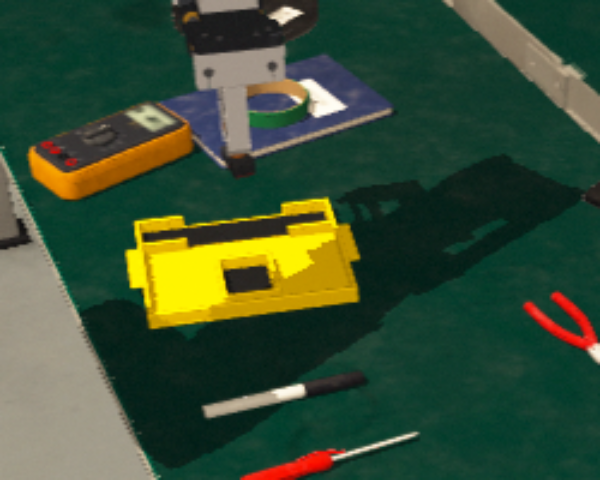

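The stamp's block hangs level at (240,163) above the yellow tray. I'll lower it.

{"api": "step_hand", "payload": {"offsets": [[0.01, 0, 0, 0.035, 0], [0.01, 0, 0, 0.035, 0], [0.01, 0, 0, 0.03, 0], [0.01, 0, 0, 0.017, 0], [0.01, 0, 0, 0.005, 0], [0.01, 0, 0, 0, 0], [0.01, 0, 0, 0, 0], [0.01, 0, 0, 0, 0]]}}

```text
time: 15.83
tool_pos: [0.4935, 0.26, 0.0302]
ee_rot: [3.14, 0.003, 2.952]
wrist_force: [0.2, 0.1, -0.3]
width: 0.0187
finger_force: 30.0
```

```bash
python3 -c "
from h import *
import cv2
print(plan(.4922,.2594,np.pi/2-.19,.0255))
cv2.imwrite('pics/side7.png',cv2.resize(snapshot('side')['color'][110:220,170:300],None,fx=4,fy=4))"
```

```text
(array([ 0.0012, -0.0008,  0.0047, -0.    ]), 'j6', np.float64(-0.997))
```

View pics/side7.png

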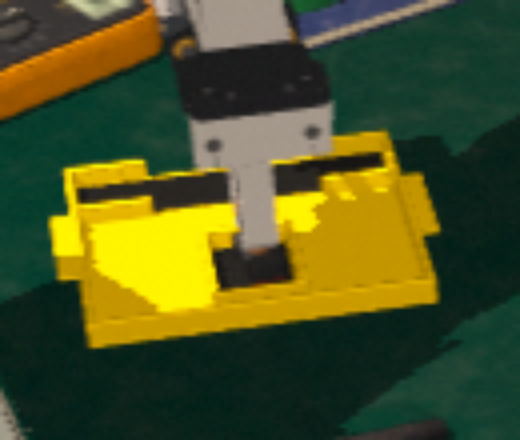

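The stamp is inside its pocket at (255,270), about 4 mm above the floor. I'll lower it and release it.

{"api": "step_hand", "payload": {"offsets": [[0.01, 0, 0, 0.004, 0], [0.01, 0, 0, 0, 0], [0.01, 0, 0, 0, 0], [0.05, 0, 0, 0, 0], [0.05, 0, 0, 0, 0], [0.05, 0, 0, 0, 0], [0.05, 0, 0, -0.03, 0], [0.05, 0, 0, -0.04, 0], [0.05, 0, 0, -0.04, 0], [0.05, 0, 0, -0.01, 0], [0.05, 0, 0, 0, 0], [0.05, 0, 0, 0, 0]]}}

```text
time: 16.88
tool_pos: [0.4921, 0.2598, 0.1442]
ee_rot: [3.141, 0.0, 2.952]
wrist_force: [0.3, -0.2, -0.2]
width: 0.0502
finger_force: 0.0
```

```bash
python3 -c "
from h import *
print(plan(.439,.0047,np.pi/2-.01,.12))"
```

```text
(array([ 0.004 , -0.2605,  0.0242, -0.1799]), 'j6', np.float64(-0.997))
```

{"api": "step_hand", "payload": {"offsets": [[0.05, 0.0006, -0.0372, 0.0035, 0], [0.05, 0.0006, -0.0372, 0.0035, 0], [0.05, 0.0006, -0.0372, 0.0035, 0], [0.05, 0.0006, -0.0372, 0.0035, 0], [0.05, 0.0006, -0.0372, 0.0035, 0], [0.05, 0.0006, -0.0372, 0.0035, 0], [0.05, 0.0006, -0.0372, 0.0035, 0], [0.05, 0, 0, 0, -0.09], [0.05, 0, 0, 0, -0.09], [0.05, 0, 0, 0, 0], [0.05, 0, 0, 0, 0], [0.05, 0, 0, 0, 0]]}}

```text
time: 17.88
tool_pos: [0.438, 0.0053, 0.1183]
ee_rot: [3.141, -0.003, 3.13]
wrist_force: [-0.5, -0.0, -0.2]
width: 0.0502
finger_force: 0.0
```

```bash
python3 -c "
from h import *
import cv2
print(plan(.439,.0047,np.pi/2-.01,.005))
cv2.imwrite('pics/side8.png',cv2.resize(snapshot('side')['color'][130:330,170:420],None,fx=2.4,fy=2.4))"
```

```text
(array([-0.001 , -0.0006,  0.1133, -0.0011]), 'j6', np.float64(-1.677))
```

View pics/side8.png

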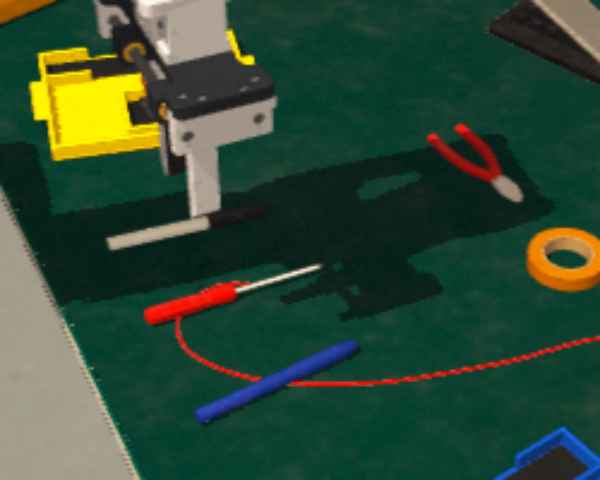

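The gripper is over the screwdriver handle, whose own position is (195,300). The white marker is well clear. I'll go down and grip.

{"api": "step_hand", "payload": {"offsets": [[0.05, -0.001, -0.0006, 0.035, 0], [0.05, 0, 0, 0.035, 0], [0.05, 0, 0, 0.03, 0], [0.05, 0, 0, 0.013, 0], [0.05, 0, 0, 0, 0], [0.05, 0, 0, 0, 0], [0.005, 0, 0, 0, 0], [0.005, 0, 0, 0, 0], [0.005, 0, 0, 0, 0], [0.005, 0, 0, 0, 0], [0.005, 0, 0, 0, 0], [0.005, 0, 0, 0, 0], [0.005, 0, 0, 0, 0]]}}

```text
time: 19.02
tool_pos: [0.4403, 0.0043, 0.0075]
ee_rot: [3.141, 0.001, 3.132]
wrist_force: [0.1, 0.8, 2.0]
width: 0.0136
finger_force: 30.0
```

```bash
python3 -c "
from h import *
c,t=np.cos(.1947),np.sin(.1947)
g=np.array([.5461-.030*c-.056*t,-.3289-.030*t+.056*c]);print(g,plan(*g,np.pi/2+.195,.12))"
```

```text
[ 0.50583238 -0.27976224] (array([-0.0684, -0.2834, -0.1125, -0.205 ]), 'j6', np.float64(-1.68))
```

{"api": "step_hand", "payload": {"offsets": [[0.03, 0, 0, 0, 0], [0.03, 0, 0, 0.0025, 0], [0.03, 0, 0, 0, 0], [0.005, 0, 0, 0, 0], [0.005, 0, 0, 0, 0], [0.005, 0, 0, 0, 0], [0.005, 0, 0, 0, 0], [0.005, 0, 0, 0, 0], [0.005, 0, 0, -0.02, 0], [0.005, 0, 0, -0.04, 0], [0.005, 0, 0, -0.04, 0], [0.005, 0, 0, -0.015, 0], [0.005, 0, 0, 0, 0], [0.005, 0, 0, 0, 0]]}}

```text
time: 20.18
tool_pos: [0.4404, 0.0042, 0.1201]
ee_rot: [-3.141, 0.002, 3.132]
wrist_force: [-1.3, -0.3, -1.2]
width: 0.0136
finger_force: 30.0
```

```bash
python3 -c "
from h import *
c,t=np.cos(.1947),np.sin(.1947)
g=np.array([.5461-.029*c-.056*t,-.3289-.029*t+.056*c]);print(g,plan(*g,np.pi/2+.195,.12))"
```

```text
[ 0.50681349 -0.27956877] (array([-6.920e-02, -2.831e-01,  1.000e-04, -2.049e-01]), 'j6', np.float64(-1.68))
```

{"api": "step_hand", "payload": {"offsets": [[0.005, -0.0087, -0.0354, 0, 0], [0.005, -0.0087, -0.0354, 0, 0], [0.005, -0.0087, -0.0354, 0, 0], [0.005, -0.0087, -0.0354, 0, 0], [0.005, -0.0087, -0.0354, 0, 0], [0.005, -0.0087, -0.0354, 0, 0], [0.005, -0.0087, -0.0354, 0, 0], [0.005, -0.0087, -0.0354, 0, 0], [0.005, 0, 0, 0, -0.1025], [0.005, 0, 0, 0, -0.1025], [0.005, 0, 0, 0, 0], [0.005, 0, 0, 0, 0], [0.005, 0, 0, 0, 0]]}}

```text
time: 21.27
tool_pos: [0.5059, -0.2788, 0.1177]
ee_rot: [3.139, -0.002, -2.948]
wrist_force: [-0.1, -0.4, 0.8]
width: 0.0134
finger_force: 30.0
```

```bash
python3 -c "
from h import *
import cv2
print(plan(.5068,-.2796,np.pi/2+.195,.03))
cv2.imwrite('pics/side9.png',cv2.resize(snapshot('side')['color'][230:450,270:520],None,fx=2.4,fy=2.4))"
```

```text
(array([-0.0007, -0.001 ,  0.0877, -0.0016]), 'j6', np.float64(-2.366))
```

View pics/side9.png

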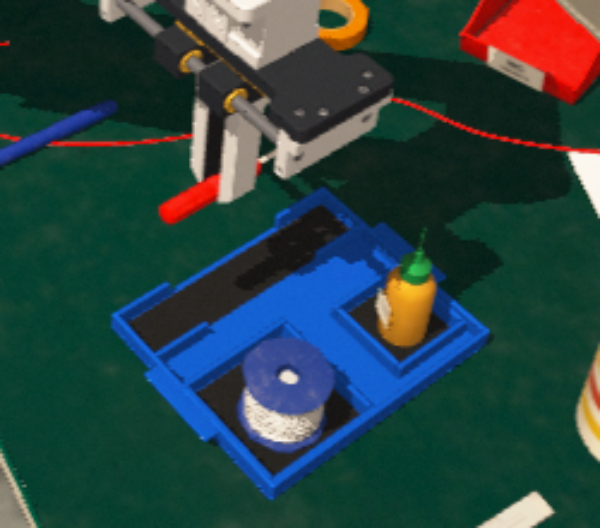

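The screwdriver is held level and parallel to the slot (handle end at (170,212)). The reel and bottle are fine. I'll lower it into the slot.

{"api": "step_hand", "payload": {"offsets": [[0.005, -0.0007, -0.001, 0.035, 0], [0.005, 0, 0, 0.035, 0], [0.005, 0, 0, 0.025, 0], [0.005, 0, 0, 0.01, 0], [0.005, 0, 0, 0.003, 0], [0.005, 0, 0, 0, 0], [0.005, 0, 0, 0, 0], [0.005, 0, 0, 0, 0]]}}

```text
time: 21.98
tool_pos: [0.5092, -0.2814, 0.0139]
ee_rot: [-3.138, 0.003, -2.947]
wrist_force: [-0.9, 0.3, -0.3]
width: 0.0135
finger_force: 30.0
```

```bash
python3 -c "
from h import *
import cv2
print(plan(.5068,-.2796,np.pi/2+.195,.009))
cv2.imwrite('pics/side10.png',cv2.resize(snapshot('side')['color'][270:450,300:500],None,fx=3,fy=3))"
```

```text
(array([0.002 , 0.0022, 0.0049, 0.0001]), 'j6', np.float64(-2.368))
```

View pics/side10.png

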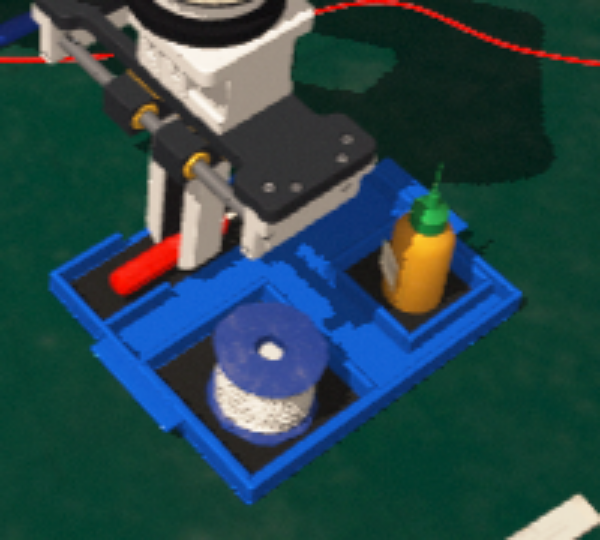

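The handle lies between the slot walls at (150,268). I'll lower the last few millimetres and release.

{"api": "step_hand", "payload": {"offsets": [[0.005, 0, 0.001, 0.004, 0], [0.005, 0, 0, 0, 0], [0.005, 0, 0, 0, 0], [0.035, 0, 0, 0, 0], [0.035, 0, 0, 0, 0], [0.035, 0, 0, 0, 0], [0.035, 0, 0, -0.03, 0], [0.035, 0, 0, -0.04, 0], [0.035, 0, 0, -0.04, 0], [0.035, 0, 0, 0, 0], [0.035, 0, 0, 0, 0]]}}

```text
time: 22.95
tool_pos: [0.5091, -0.2807, 0.1211]
ee_rot: [-3.137, 0.005, -2.946]
wrist_force: [-0.8, 0.3, -0.1]
width: 0.0352
finger_force: 0.0
```

```bash
python3 -c "
from h import *
print(plan(.4621,-.0995,np.pi/2+.136,.10))"
```

```text
(array([0.011 , 0.1869, 0.0211, 0.0591]), 'j6', np.float64(-2.367))
```

{"api": "step_hand", "payload": {"offsets": [[0.05, 0.0022, 0.0374, 0.004, 0], [0.05, 0.0022, 0.0374, 0.004, 0], [0.05, 0.0022, 0.0374, 0.004, 0], [0.05, 0.0022, 0.0374, 0.004, 0], [0.05, 0.0022, 0.0374, 0.004, 0], [0.05, 0, 0, 0, 0.059], [0.05, 0, 0, 0, 0], [0.05, 0, 0, 0, 0], [0.05, 0, 0, 0, 0]]}}

```text
time: 23.7
tool_pos: [0.4601, -0.0987, 0.0966]
ee_rot: [3.141, -0.001, -3.005]
wrist_force: [0.1, -0.3, 1.4]
width: 0.05
finger_force: 0.0
```

```bash
python3 -c "
from h import *
print(plan(.4621,-.0995,np.pi/2+.136,.004))"
```

```text
(array([-0.0019, -0.0011,  0.0926,  0.0004]), 'j6', np.float64(-2.039))
```

{"api": "step_hand", "payload": {"offsets": [[0.05, -0.0019, -0.0011, 0.035, 0], [0.05, 0, 0, 0.035, 0], [0.05, 0, 0, 0.02, 0], [0.05, 0, 0, 0.004, 0], [0.05, 0, 0, 0, 0], [0.05, 0, 0, 0, 0], [0.005, 0, 0, 0, 0], [0.005, 0, 0, 0, 0], [0.005, 0, 0, 0, 0], [0.005, 0, 0, 0, 0], [0.005, 0, 0, 0, 0], [0.005, 0, 0, 0, 0], [0.005, 0, 0, 0, 0], [0.005, 0, 0, -0.02, 0], [0.005, 0, 0, -0.04, 0], [0.005, 0, 0, -0.04, 0], [0.005, 0, 0, 0, 0], [0.005, 0, 0, 0, 0]]}}

```text
time: 25.2
tool_pos: [0.4646, -0.0997, 0.1067]
ee_rot: [-3.138, 0.006, -3.005]
wrist_force: [-0.9, 0.3, -0.8]
width: 0.0122
finger_force: 30.0
```

```bash
python3 -c "
from h import *
print(plan(.5091,.3468,np.pi/2-.192,.11))"
```

```text
(array([-0.1048,  0.4363, -0.0033,  0.3283]), 'j6', np.float64(-2.038))
```

{"api": "step_hand", "payload": {"offsets": [[0.005, -0.0087, 0.0364, -0.0003, 0], [0.005, -0.0087, 0.0364, -0.0003, 0], [0.005, -0.0087, 0.0364, -0.0003, 0], [0.005, -0.0087, 0.0364, -0.0003, 0], [0.005, -0.0087, 0.0364, -0.0003, 0], [0.005, -0.0087, 0.0364, -0.0003, 0], [0.005, -0.0087, 0.0364, -0.0003, 0], [0.005, -0.0087, 0.0364, -0.0003, 0], [0.005, -0.0087, 0.0364, -0.0003, 0], [0.005, -0.0087, 0.0364, -0.0003, 0], [0.005, -0.0087, 0.0364, -0.0003, 0], [0.005, -0.0087, 0.0364, -0.0003, 0], [0.005, 0, 0, 0, 0.1094], [0.005, 0, 0, 0, 0.1094], [0.005, 0, 0, 0, 0.1094], [0.005, 0, 0, 0, 0], [0.005, 0, 0, 0, 0], [0.005, 0, 0, 0, 0]]}}

```text
time: 26.7
tool_pos: [0.506, 0.3475, 0.1058]
ee_rot: [-3.14, -0.002, 2.952]
wrist_force: [-0.1, -0.3, 0.3]
width: 0.0123
finger_force: 30.0
```

```bash
python3 -c "
from h import *
import cv2
print(plan(.5091,.3468,np.pi/2-.192,.009))
cv2.imwrite('pics/side11.png',cv2.resize(snapshot('side')['color'][60:260,130:380],None,fx=2.4,fy=2.4))"
```

```text
(array([-0.0032, -0.0001,  0.0968,  0.002 ]), 'j6', np.float64(-0.871))
```

View pics/side11.png

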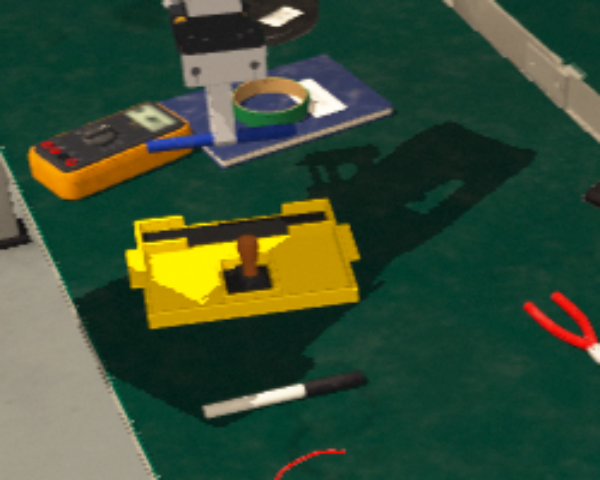

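The marker is level over its slot (ends at (148,145) and (297,132)), and the stamp stands upright at (247,265). I'll lower the marker and release it.

{"api": "step_hand", "payload": {"offsets": [[0.005, -0.002, 0, 0.035, 0], [0.005, 0, 0, 0.035, 0], [0.005, 0, 0, 0.02, 0], [0.005, 0, 0, 0.006, 0], [0.005, 0, 0, 0.002, 0], [0.005, 0, 0, 0, 0], [0.005, 0, 0, 0, 0], [0.005, 0, 0, 0, 0]]}}

```text
time: 27.42
tool_pos: [0.5095, 0.348, 0.0105]
ee_rot: [3.14, 0.002, 2.95]
wrist_force: [-0.7, -0.6, 0.2]
width: 0.0126
finger_force: 30.0
```

Next I'll release, rise, and move clear for the last look.

{"api": "step_hand", "payload": {"offsets": [[0.005, 0, 0, 0.002, 0], [0.005, 0, 0, 0, 0], [0.035, 0, 0, 0, 0], [0.035, 0, 0, 0, 0], [0.035, 0, 0, 0, 0], [0.035, 0, 0, -0.03, 0], [0.035, 0, 0, -0.04, 0], [0.035, 0, 0, -0.04, 0], [0.035, 0, 0, -0.04, 0], [0.035, 0.04, 0, 0, 0], [0.035, 0.04, 0, 0, 0], [0.035, 0.04, 0, 0, 0], [0.035, 0.04, 0, 0, 0], [0.035, 0.03, 0.02, 0, 0], [0.035, 0.03, 0.02, 0, 0], [0.035, 0.03, 0.02, 0, 0], [0.035, 0.03, 0.02, 0, 0], [0.035, 0.03, 0.02, 0, 0], [0.035, 0.02, 0.03, 0, 0], [0.035, 0, 0, 0, 0]]}}

```text
time: 29.08
tool_pos: [0.2058, 0.5423, 0.1564]
ee_rot: [3.14, -0.002, 2.955]
wrist_force: [0.5, -0.6, -0.8]
width: 0.0352
finger_force: 0.0
```

```bash
python3 -c "
import cv2,numpy as np
from h import *
im=snapshot('top')['color']
f=lambda x,y,w,h,s:cv2.resize(im[y:y+h,x:x+w],None,fx=s,fy=s,interpolation=cv2.INTER_CUBIC)
cv2.imwrite('pics/top12.png',np.hstack([f(150,200,96,104,4),f(420,184,96,104,4)]))"
```

```text
(no output)
```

View pics/top12.png

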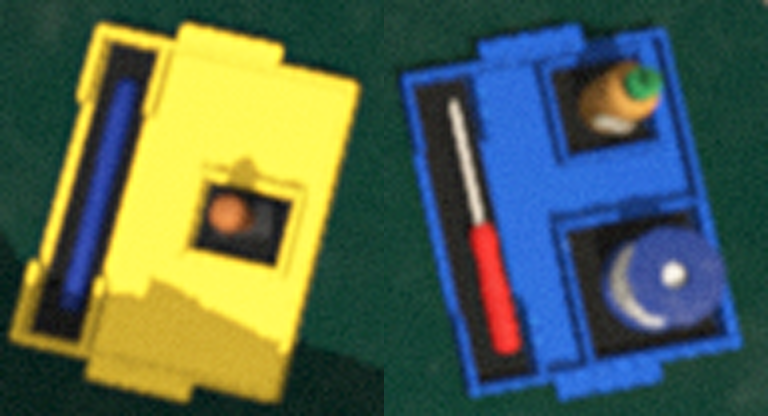

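All five parts lie in their places: the marker is at (102,195), the stamp at (240,215), the screwdriver runs from (455,100) to (507,352), and the reel and bottle are upright. I'm handing in.

```bash
python3 -c "
from bench import *
print(close_job())"
```

```text
the job is handed in; nothing more can be done
None
```

I placed all five parts in their trays, left the white marker untouched, and handed the job in at about 29 s; the final picture showed everything in place, but no verdict was returned.

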